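# Draw a paint rack out of the drying tunnel with a hooked pick

## Robot

A 6-joint arm with a two-finger parallel gripper is mounted at the origin on the work surface. World frame = base frame: x ahead of the robot, y to its left, z up, the work surface at z = 0. Lengths are in mm, angles in degrees, forces in N, time in s.
With the tool pointing down it reaches from about 300 to 850 mm from the base axis. Payload 4.2 kg.
Tool frame: the origin (TCP) lies at the very end of the fingers, on their centre line; the grasp point (between the pads) lies env.grip_point_offset behind it (env.grip_point_offset is the distance from the TCP to the grasp point, in mm); z points along the fingers, y is the direction in which the jaws open and shut (so a half turn about z gives the same grasp; the last joint's range is limited). The gripper opens to 91 mm and grips with 3 to 60 N. Pads are 32 mm wide; open, the fingers measure 118 mm over their backs; the gripper's body (76 mm by 178 mm) begins 60 mm behind the grasp point.
Start: joints at [-76.318, 18.312, 89.639, -0, 72.044, -1.146], TCP at [147.157, -555.867, 213.976] pointing down, gripper open.
Joint ranges: [-177.97, 177.97], [-48.28, 115.42], [12.27, 149.76], [-77.06, 257.06], [2.81, 150.46], [-146.56, 146.56]. Speed limits (degrees/s): [147.25, 147.25, 180, 180, 180, 180].

## Interface

Orientations are given as [roll, pitch, yaw] about the fixed x, y, z axes, in that order (R = Rz(yaw) Ry(pitch) Rx(roll)).
In Python, from workcell import env, grab_frame, camera_params gives the robot as it stands. The module is installed in compiled form; this text tells all that it offers.
- The arm moves only by the shell command python3 -m creep 'ROWS' [OPENING] [FORCE]. ROWS is a JSON object of lists of equal length, an entry for each row: "offset": the shift along the tool's x, y, z in m, a list of three; "rotation": the turn, a rotation vector about the tool's x, y, z in degrees, a list of three. A call has 1 to 5 rows; each row shifts and turns the commanded pose from where the row before left it, along the tool's axes as they then stand; what a row does not reach is not made up. A row lasts 1/8 s, in which the tool goes at most 62.5 mm and 10.7 degrees, less where a joint would pass 70% of its speed; a pose out of reach is approached as far as the arm can. A call is refused whole if a number of a shift passes 0.0625 or a number of a turn 10.7, either way. A call with a gripper value outside its range is refused whole. OPENING is the closure, from 0 (fully open) to 1 (shut), set as the call begins (- or left out, the last holds). The fingers move at their own pace and stop on an object; FORCE is the grip in N (left out, the last holds). Time passes only in rows, so rows that do not move let the fingers close. It gives the time, the measured TCP pose, the force and the opening at its end, in the units of the state.
- env.state(): the state, without advancing time (a new reading comes with each control period).
- grab_frame(name): name is "scene" or "top" or "wrist"; returns the picture (384x512x3 uint8, red, green, blue); there is no depth.
- camera_params(name): a dict with "mtx" (3x3 intrinsics, pixels), "R" (3x3) and "t" (3): a world point X has camera coordinates R X + t. Camera axes: x right, y down, z forward; pixel columns grow to the right and rows downward; lengths in mm; the calibration is good to about 2 mm. A picture is of the moment at which its call begins: read the wrist's pose just before it. camera_params takes no time and is no camera call; for the wrist camera it gives the pose at the moment of the call.
- env.job_done(): hands the job in, once; it reports no verdict.
The state is a dict: "time_s": time; "qpos": joint angles; "qvel": joint speeds; "effort": joint torques, N m; "ee_pos": TCP position; "ee_rot": TCP orientation; "force": force on the tool from outside, world axes, zero at the start; "torque": the same for the moment, N m; "gripper_width": finger opening in mm.
Only numpy, scipy, OpenCV 4.12 (cv2) and the standard library are available. Lean on these libraries where they do the work, as an engineer would, in place of code of your own. Each camera call takes 0.05 s, during which the arm holds its last target.

## Task

The rack of green caps was pushed out of reach into the drying tunnel. Take the hooked pick, catch the rack's pull stud through the tunnel's slot and draw the rack out until none of it is left inside and it lies flat on the outfeed shelf, then lay the pick back on the tool mat. The green paint is wet: neither pick nor gripper may touch the green caps, move that rack only with the pick, and leave the white rack and the other things on the bench where they are.

Things in the scene. Friction and masses are not known exactly. Their poses are not given: they have to be found in the camera images.
- dryer: Fixed drying tunnel, green: two lanes side by side under a wire guard (20 mm gaps), aluminium outfeed shelf in front. Origin at bench level under the middle of the two mouths; x runs level into the lanes (mouths at x = 0, lanes 286 mm deep), y left looking in. Shelf and lane floor: one level deck 30 mm above the bench, from x = -200 mm inwards, 224 mm wide, 8 mm lips along the shelf's sides only.
- slot_left (a point): Middle of the left lane's mouth (dryer y = +54 mm) at deck height, axes as the dryer's. Each mouth is a slot 104 mm wide and 50 mm high above the deck; the front beam over it reaches 98 mm above the bench. Grey blower box at dryer x = 290 to 410 mm, 150 mm high; a control box stands 30 mm out on the -y flank.
- slot_right (a point): Middle of the right lane's mouth (dryer y = -54 mm) at deck height; same slot, same axes.
- green_rack: Loose rack with green caps, in either lane: aluminium plate 160 x 70 x 5 mm, about 0.26 kg in all, slides freely. Origin at the plate's underside centre; x along the plate to its tail (into the tunnel at the start), z up. Red pull stud at x = -68 mm; the caps (up to 24 mm above the underside) fill x = -27 to +79 mm, y = -31 to +31 mm: 36 mm of free plate between stud and caps.
- green_rack_caps: The 15 wet green caps, part of the green rack; same origin and axes as the rack.
- green_stud (a point): Middle of the green rack's upright red-dipped pull stud: 10 mm thick, its top 37 mm and this point 21 mm above the plate's underside; 12 mm from the rack's near end. It starts 35 to 70 mm inside the mouth.
- green_tail (a point): Middle of the green rack's far end edge, 148 mm behind the stud.
- white_rack: The same rack with white caps, drying in the other lane; to be left alone. Origin and axes as for the green rack.
- pick_grip (a point): Grip and balance point of the loose hooked pick (0.11 kg), centre of the yellow handle's section. x along the pick to the hook, y to the side where the hook opens, z up. Flat handle 22 mm wide, 26 mm high, x = -85 to +25 mm, steel collar to +37. A 5 mm steel shank runs straight along this x axis to x = 180 mm. At the start it lies on the tool mat, its hook pointing roughly the way the lanes run.
- pick_hook (a point): Middle of the hook's pocket, at x = 180, y = 12.5 mm from the grip point, same axes and height. The shank bends to +y into a flat, level hook: outermost end at x = 192 mm, bent-back tip centred at x = 181, y = 26 mm (outside at y = 28.5). The pocket opens to -x, 21 mm clear between shank and tip; a caught stud's axis rests close to this point.
- pick: The whole pick; origin on the handle's underside, 13 mm below the grip point, same axes.
- mat: Black rubber tool mat fixed to the bench, 340 mm (its x) by 240 mm (its y), 3 mm thick. Origin at the centre of its underside.
- paint_jar: Jar with green cap, 68 mm wide, 85 mm high; bystander. Origin under its centre.
- mixing_cup: White open cup, 70 mm wide, 75 mm high; bystander. Origin under its centre.
- brush: Brush 170 mm long lying on the bench beside the mat; bystander.
Not all that is in view belongs to the job. What is shaped like the green_rack but pink or turquoise is not meant.

How it is judged (in metres and radians):
On the way:
1. the pick's hook is drawing the green rack out of its lane (contact force between pick and green_rack above 0.1 N and distance of green_rack from where it was at the start of the episode above 0.02 m and x of green_tail in the frame of dryer above 0.01 m), for 0.1 s.
At the end, for the whole second after the job is handed in: The green rack's far end is out of the mouth (2 mm allowance) and it lies still and flat (0.08 rad) on the shelf, its middle over the shelf, underside within -4 to +6 mm of shelf height; the pick lies released and still, its grip point over the mat and under 25 mm above the bench (x of green_tail in the frame of dryer below 0.002 m and x of green_rack in the frame of dryer above -0.19 m and y of green_rack in the frame of dryer between -0.105 and 0.105 m and z of green_rack in the frame of dryer between 0.026 and 0.036 m and angle between green_rack's own z axis and vertical below 0.08 rad and linear speed of each of green_rack, pick below 0.02 m/s and x of pick_grip in the frame of mat between -0.17 and 0.17 m and y of pick_grip in the frame of mat between -0.12 and 0.12 m and height (world z) of pick_grip below 0.025 m); the robot touches nothing.
It fails at once if the gripper or arm touches the green rack (contact force between any of the fingers, the arm and green_rack above 0.3 N).
It fails at once if the pick touches the wet green caps (contact force between pick and green_rack_caps above 0.3 N).
It fails at once if the white rack is shifted by more than 15 mm (distance of white_rack from where it was at the start of the episode above 0.015 m).
It fails at once if a bystander is shifted by more than 30 mm (distance of any of paint_jar, mixing_cup, brush from where it was at the start of the episode above 0.03 m).
It also fails if it takes over 61 s, if anything falls off the work surface, if the arm or the gripper's body presses on something with over 40 N, if the wrist force passes 120 N, or if a joint passes its speed limit or range.

## Working session

There is one attempt and no reset: what is moved stays moved. The work goes in short steps, Python scripts to look and compute and a shell command to move; the robot and the scene stay as the last step left them, time stands still between calls to the robot, and variables do not carry over. Pictures are saved under pics/ and viewed, and the job is handed in when it is done.

```bash
mkdir -p pics; ls
python3 - <<'E'
from workcell import env, grab_frame, camera_params
import cv2
print(env.state(), env.grip_point_offset)
for n in ["scene","top","wrist"]:
    p=camera_params(n); print(n,p)
    cv2.imwrite(f"pics/{n}0.png",grab_frame(n)[:,:,::-1])
E
```

```text
pics
{'time_s': 0.0, 'qpos': array([-7.63172692e+01,  1.83505422e+01,  8.97073762e+01,  3.17381008e-05,
        7.20430789e+01, -1.14617133e+00]), 'qvel': array([ 0.0117895 , -0.1604034 , -0.02578438,  0.01040255,  0.05538291,
       -0.03636171]), 'effort': array([ 1.93815773e-03, -4.12455583e+01, -2.31969827e+01,  7.29674217e-02,
        4.59095836e-02, -1.52419493e-04]), 'ee_pos': array([ 147.03910962, -555.35251205,  213.12472208]), 'ee_rot': array([-1.79899024e+02, -2.05042882e-03,  1.48288906e+01]), 'force': array([ 0.16039161,  0.12595565, -0.60455761]), 'torque': array([-0.0273776 , -0.06310578, -0.02435854]), 'gripper_width': 90.8831375977607} 18.8
scene {'mtx': array([[406.38833531,   0.        , 255.73595513],
       [  0.        , 406.38833531, 197.00801231],
       [  0.        ,   0.        ,   1.        ]]), 'R': array([[ 0.55784017,  0.82985617,  0.01237276],
       [ 0.49603892, -0.32141752, -0.80662021],
       [-0.66540194,  0.45610253, -0.59094056]]), 't': array([-363.86646326, -202.02475913, 1950.0283972 ])}
top {'mtx': array([[396.99115027,   0.        , 256.6496567 ],
       [  0.        , 396.99115027, 193.53774262],
       [  0.        ,   0.        ,   1.        ]]), 'R': array([[ 0.02699951, -0.99960899,  0.00727237],
       [-0.98907766, -0.02776818, -0.14475606],
       [ 0.1449014 , -0.00328459, -0.98944065]]), 't': array([  54.18949361,  575.75505145, 1217.95479434])}
wrist {'mtx': array([[310.17140129,   0.        , 256.93511015],
       [  0.        , 310.17140129, 194.59986401],
       [  0.        ,   0.        ,   1.        ]]), 'R': array([[ 2.54949678e-01, -9.66954067e-01, -7.02939567e-04],
       [-9.37693008e-01, -2.47411983e-01,  2.43965436e-01],
       [-2.36077286e-01, -6.15397680e-02, -9.69783673e-01]]), 't': array([-575.6191766 ,  -26.38444331,  389.10633321])}
```

View pics/scene0.png

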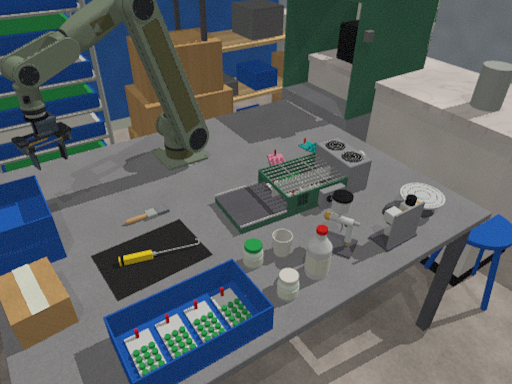

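View pics/top0.png

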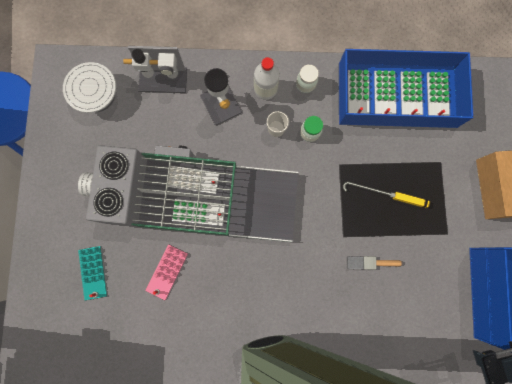

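View pics/wrist0.png

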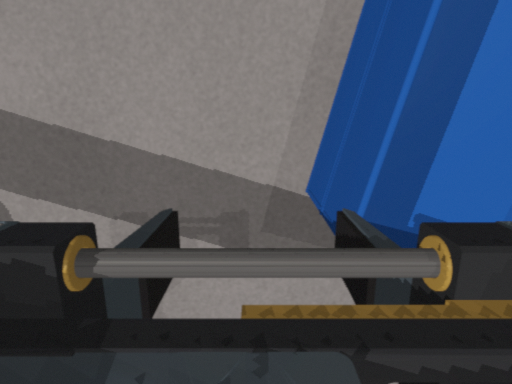

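```bash
cat > h.py <<'E'
import numpy as np, cv2
from workcell import env, grab_frame, camera_params
def ray(n,uv,p=None):
    p=p or camera_params(n); d=np.linalg.inv(p["mtx"])@np.array([*uv,1.]); R=np.array(p["R"]); return -R.T@np.array(p["t"]), R.T@d
def atz(n,uv,z,p=None):
    c,d=ray(n,uv,p); return c+d*(z-c[2])/d[2]
def proj(n,X,p=None):
    p=p or camera_params(n); c=np.array(p["R"])@np.array(X,float)+p["t"]; q=np.array(p["mtx"])@c; return q[:2]/q[2]
def crop(src,x0,y0,w,h,k,out):
    im=cv2.imread(src)[y0:y0+h,x0:x0+w]; cv2.imwrite(out,cv2.resize(im,None,fx=k,fy=k,interpolation=cv2.INTER_CUBIC))
E
python3 - <<'E'
from h import *
crop("pics/top0.png",80,140,230,110,3.4,"pics/c1.png")
crop("pics/top0.png",330,155,130,90,6,"pics/c2.png")
crop("pics/scene0.png",210,130,165,105,4.8,"pics/c3.png")
E
```

```text
(no output)
```

View pics/c1.png

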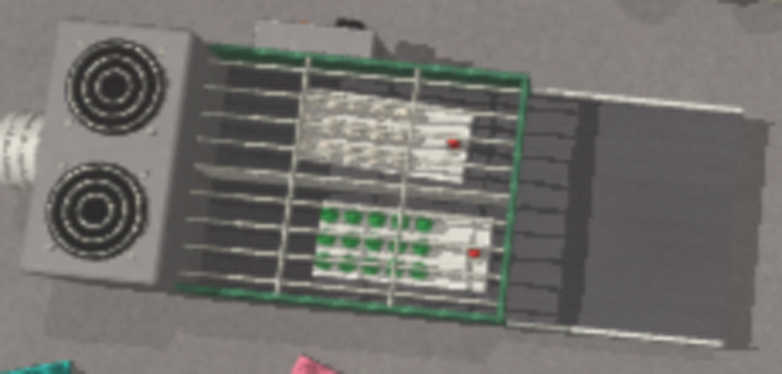

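View pics/c2.png

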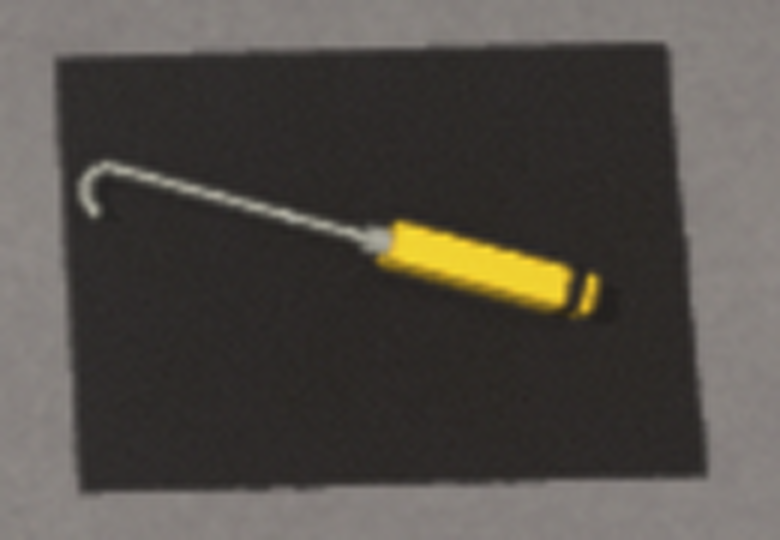

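View pics/c3.png

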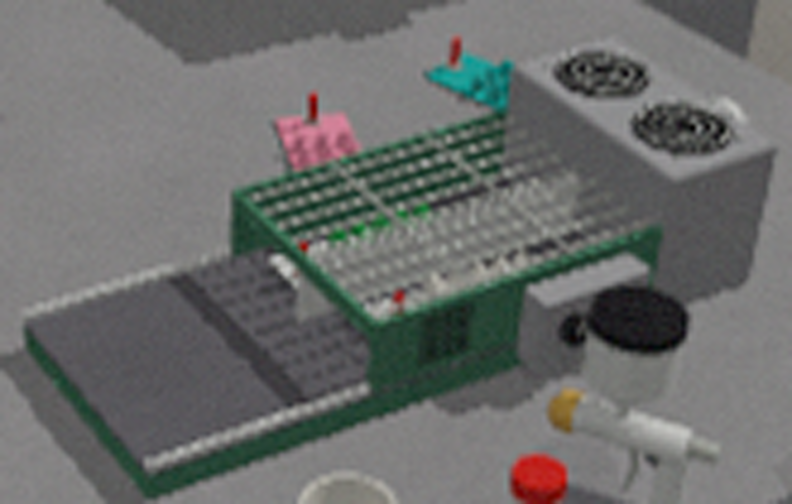

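Run:
```python
from h import *
c1=lambda u,v:(80+u/3.4,140+v/3.4)
c2=lambda u,v:(330+u/6,155+v/6)
np.set_printoptions(precision=1,suppress=True)
for n,u,v,z in [("beamR",526,76,98),("beamL",502,320,98),("lipRfar",742,110,38),("lipLfar",722,344,38),("lipR0",530,92,38),("lipL0",508,324,38),("studtop",474,252,67),("whitestud",454,143,67),("plate nearL",486,290,35),("plate nearR",490,218,35),("plate farL",314,276,35),("plate farR",322,204,35)]:
    print(n,atz("top",c1(u,v),z))
for n,u,v,z in [("collar-handle",388,242,29),("handle end",608,296,16),("handle corner TR",400,222,29),("corner BR",378,262,29),("shank at collar",364,238,16),("shank bend",110,165,16),("hook leftmost",81,190,16),("tip end",96,214,16),("mat1",56,58,3),("mat2",667,43,3),("mat3",707,475,3),("mat4",80,492,3)]:
    print(n,atz("top",c2(u,v),z))
```

```text
beamR [660.4 140.   98. ]
beamL [441.1 153.4  98. ]
lipRfar [647.  -61.6  38. ]
lipLfar [427.1 -45.8  38. ]
lipR0 [658.7 139.   38. ]
lipL0 [440.  151.7  38. ]
studtop [503.  183.1  67. ]
whitestud [602.7 205.5  67. ]
plate nearL [470.9 173.4  35. ]
plate nearR [538.2 172.4  35. ]
plate farL [479.5 333.3  35. ]
plate farR [547.  329.7  35. ]
collar-handle [ 582.5 -373.2   29. ]
handle end [ 558.4 -496.1   16. ]
handle corner TR [ 593.5 -379.9   29. ]
corner BR [ 571.6 -367.6   29. ]
shank at collar [ 586.3 -364.9   16. ]
shank bend [ 622.5 -227.6   16. ]
hook leftmost [ 608.3 -211.8   16. ]
tip end [ 595.4 -219.8   16. ]
mat1 [ 684.  -201.2    3. ]
mat2 [ 702.2 -539.9    3. ]
mat3 [ 464.3 -551.9    3. ]
mat4 [ 446.  -213.4    3. ]
```

```bash
cat >> h.py <<'E'
from scipy.spatial.transform import Rotation as Ro
def need(target,yaw=None):
    s=env.state(); R=Ro.from_euler('xyz',s['ee_rot'],degrees=True)
    print("pos",s['ee_pos'].round(1),"rpy",s['ee_rot'].round(2),"t",round(s['time_s'],2),"F",s['force'].round(1),"w",round(s['gripper_width'],1))
    print("need tool mm",R.inv().apply(np.array(target)-s['ee_pos']).round(1))
    if yaw is not None:
        T=Ro.from_euler('xyz',[180,0,yaw],degrees=True); print("then rotvec tool",(R.inv()*T).as_rotvec(degrees=True).round(2), "need in target axes",T.inv().apply(np.array(target)-s['ee_pos']).round(1))
E
python3 -c "
from h import *
need([576.5,-399.5,213],75.2)"
```

```text
pos [ 147.1 -555.5  213.3] rpy [-179.92   -0.     14.83] t 0.15 F [ 0.2 -0.9 -0.1] w 91.1
need tool mm [ 4.551e+02 -4.090e+01  4.000e-01]
then rotvec tool [-7.000e-02 -4.000e-02 -6.037e+01] need in target axes [2.605e+02 3.754e+02 3.000e-01]
```

```bash
python3 -m creep '{"offset":[[0.05,-0.005,0],[0.05,-0.005,0],[0.05,-0.005,0],[0.05,-0.005,0],[0.05,-0.005,0]],"rotation":[[0,0,0],[0,0,0],[0,0,0],[0,0,0],[0,0,0]]}' 0
python3 -m creep '{"offset":[[0.05,-0.004,0],[0.05,-0.004,0],[0.05,-0.004,0],[0.05,-0.004,0],[0.005,0,0]],"rotation":[[0,0,0],[0,0,0],[0,0,0],[0,0,0],[0,0,0]]}'
python3 -m creep '{"offset":[[0,0,0],[0,0,0],[0,0,0],[0,0,0],[0,0,0]],"rotation":[[0,0,-10],[0,0,-10],[0,0,-10],[0,0,-10],[0,0,-10]]}'
python3 -m creep '{"offset":[[0,0,0],[0,0,0],[0,0,0]],"rotation":[[0,0,-10.4],[0,0,0],[0,0,0]]}'
python3 -c "
from h import *
need([576.5,-399.5,213],75.2)
cv2.imwrite('pics/w1.png',grab_frame('wrist')[:,:,::-1])
"
```

```text
time_s: 0.78
ee_pos: [383.8, -466.9, 213.7]
ee_rot: [-180.0, 0.0, 14.8]
force: [0.2, 0.1, -0.2]
gripper_width: 90.8
time_s: 1.4
ee_pos: [579.2, -397.9, 212.6]
ee_rot: [-179.9, 0.0, 15.0]
force: [-1.1, -0.8, 0.6]
gripper_width: 91.4
time_s: 2.02
ee_pos: [575.2, -400.3, 213.8]
ee_rot: [-179.9, 0.0, 65.1]
force: [-0.2, -0.1, -0.1]
gripper_width: 91.3
time_s: 2.4
ee_pos: [575.9, -400.1, 213.9]
ee_rot: [-180.0, 0.0, 75.1]
force: [-0.3, 0.6, -0.1]
gripper_width: 91.5
pos [ 575.9 -400.1  213.9] rpy [-1.7998e+02  1.0000e-02  7.5050e+01] t 2.4 F [-0.3  0.6 -0.1] w 91.5
need tool mm [0.7 0.4 0.9]
then rotvec tool [-0.02  0.01 -0.15] need in target axes [0.7 0.4 0.9]
```

View pics/w1.png

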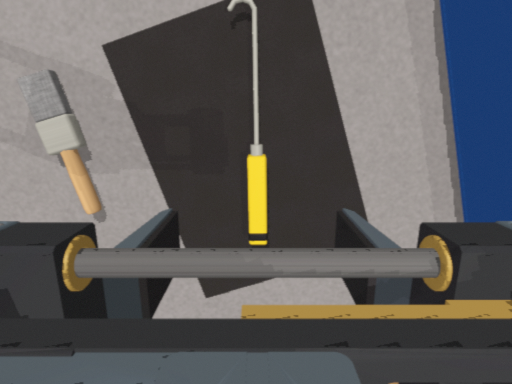

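Run:
```python
from h import *
crop("pics/w1.png",206,0,110,260,2.3,"pics/w1c.png")
for n,u,v,z in [("front mid",257.5,155,29),("collar front",257,145.5,16),("shank bend",255,12,16),("hook out",246,0,16),("handle back?",258,236,29)]:
    X=atz("wrist",(u,v),z); print(n,X.round(1))
print(proj("wrist",[576.5,-399.5,29]), proj("wrist",[576.5+180*.2554,-399.5+180*.9668,16]))
```

```text
front mid [ 584.  -376.6   29. ]
collar front [ 585.9 -367.2   16. ]
shank bend [ 620.3 -230.3   16. ]
hook out [ 614.  -216.9   16. ]
handle back? [ 559.  -472.3   29. ]
[256.38057317 175.7028231 ] [255.81025277   6.47147659]
```

View pics/w1c.png

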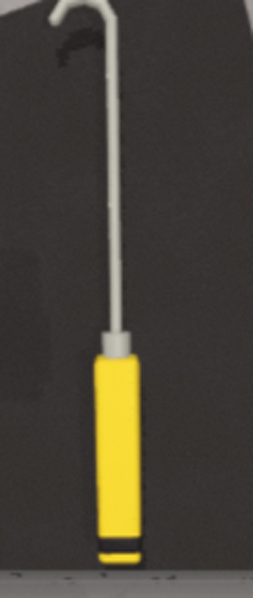

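```bash
python3 -m creep '{"offset":[[-0.001,0.001,0.05],[0,0.001,0.05],[0,0,0.05],[0,0,0.04],[0,0,0]],"rotation":[[0,0,-0.4],[0,0,0],[0,0,0],[0,0,0],[0,0,0]]}' 0
python3 -c "
from h import *
need([577,-401.5,5.5],75.5)
cv2.imwrite('pics/w2.png',grab_frame('wrist')[:,:,::-1])
"
```

```text
time_s: 3.08
ee_pos: [575.9, -399.8, 20.3]
ee_rot: [-179.6, -0.2, 75.6]
force: [-0.1, 0.1, 0.1]
gripper_width: 91.2
pos [ 575.9 -399.8   20.3] rpy [-1.7957e+02 -1.6000e-01  7.5570e+01] t 3.08 F [-0.1  0.1  0.1] w 91.2
need tool mm [-1.5  1.6 14.8]
then rotvec tool [-0.43 -0.16  0.07] need in target axes [-1.4  1.5 14.8]
```

View pics/w2.png

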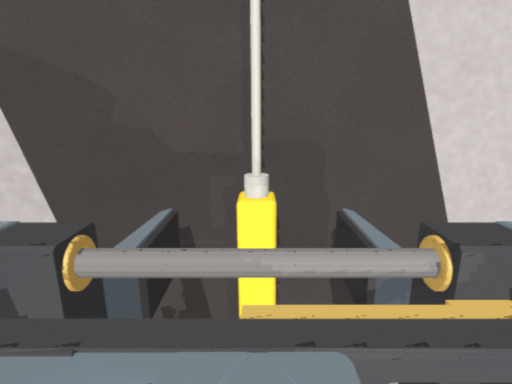

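```bash
python3 -c "
from h import *
print(atz('wrist',(257,194),29), atz('wrist',(257,175.5),22))"
python3 -m creep '{"offset":[[-0.001,0.0005,0.010],[0,0,0.0035],[0,0,0]],"rotation":[[0,0,0],[0,0,0],[0,0,0]]}' 0
python3 -m creep '{"offset":[[0,0,0],[0,0,0],[0,0,0],[0,0,0],[0,0,0]],"rotation":[[0,0,0],[0,0,0],[0,0,0],[0,0,0],[0,0,0]]}' 1 40
```

```text
[ 585.12947858 -375.59476228   29.        ] [ 587.36030043 -366.92419368   22.        ]
time_s: 3.5
ee_pos: [578.6, -402.5, 11.1]
ee_rot: [179.9, 0.0, 75.6]
force: [-0.6, -0.3, 0.5]
gripper_width: 91.0
time_s: 4.12
ee_pos: [578.4, -402.4, 10.5]
ee_rot: [180.0, 0.0, 75.6]
force: [-0.5, -0.8, 0.5]
gripper_width: 44.0
```

```bash
python3 -m creep '{"offset":[[0,0,0.004],[0,0,0.001],[0,0,0]],"rotation":[[0,0,0],[0,0,0],[0,0,0]]}' 0.3
python3 -m creep '{"offset":[[0,0,0],[0,0,0],[0,0,0],[0,0,0],[0,0,0]],"rotation":[[0,0,0],[0,0,0],[0,0,0],[0,0,0],[0,0,0]]}' 1 45
python3 -m creep '{"offset":[[0,0,0],[0,0,0],[0,0,0],[0,0,0],[0,0,0]],"rotation":[[0,0,0],[0,0,0],[0,0,0],[0,0,0],[0,0,0]]}'
```

```text
time_s: 4.5
ee_pos: [578.3, -402.3, 5.2]
ee_rot: [-180.0, -0.0, 75.6]
force: [0.3, 0.2, -0.1]
gripper_width: 63.8
time_s: 5.12
ee_pos: [578.2, -402.3, 5.5]
ee_rot: [-180.0, -0.0, 75.6]
force: [-0.8, -0.9, 0.1]
gripper_width: 21.4
time_s: 5.75
ee_pos: [578.4, -402.3, 5.5]
ee_rot: [-180.0, 0.0, 75.6]
force: [-1.4, -0.0, 0.3]
gripper_width: 21.4
```

```bash
python3 -m creep '{"offset":[[0,0,-0.03],[0,0,-0.035],[0,0,-0.03],[0,0,0],[0,0,0]],"rotation":[[0,0,0],[0,0,0],[0,0,-5],[0,0,-5.9],[0,0,0]]}'
python3 -c "
from h import *
need([500,-100,70],86.5)
cv2.imwrite('pics/w3.png',grab_frame('wrist')[:,:,::-1])
cv2.imwrite('pics/t3.png',grab_frame('top')[:,:,::-1])
crop('pics/t3.png',180,150,260,110,3,'pics/t3c.png')
"
```

```text
time_s: 6.38
ee_pos: [578.6, -402.4, 100.5]
ee_rot: [180.0, 0.0, 86.5]
force: [0.5, -0.9, -1.5]
gripper_width: 21.8
pos [ 578.6 -402.4  100.5] rpy [1.7996e+02 2.0000e-02 8.6460e+01] t 6.38 F [ 0.5 -0.9 -1.5] w 21.8
need tool mm [296.9 -97.2  30.4]
then rotvec tool [ 0.04  0.02 -0.04] need in target axes [297.  -96.9  30.5]
```

View pics/w3.png

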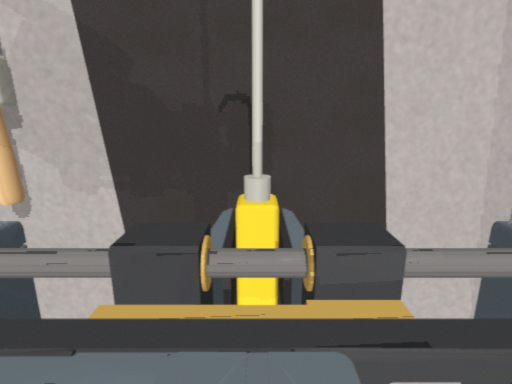

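View pics/t3c.png

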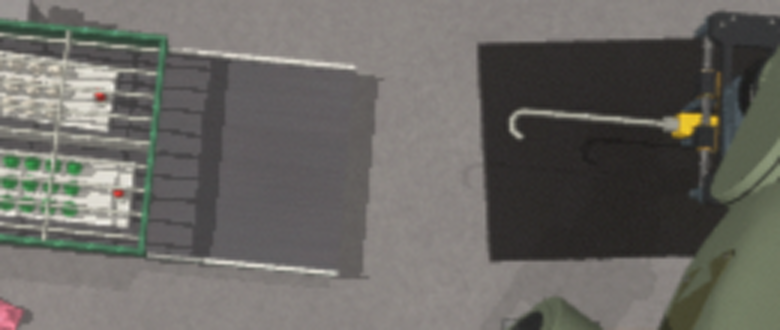

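Run:
```python
from h import *
a=np.radians(86.5); O=np.array([550.7,146.7]); X=np.array([np.cos(a),np.sin(a)]); Y=np.array([-X[1],X[0]])
def dry(P): d=np.array(P[:2])-O; return np.array([d@X,d@Y]).round(1)
print("scene proj stud",proj("scene",[503,183,67]),"observed 273.1,181.2")
t3=lambda u,v:(180+u/3,150+v/3)
S=atz("top",t3(118,191.5),66); print("stud t3",S.round(1),dry(S))
print("old stud",dry([503,183.1]))
for n,u,v in [("hookout",511,122),("bend",530,111),("tip",517,134),("shank collar",666,124)]:
    print(n,atz("top",t3(u,v),111).round(1))
g=np.array([578.6,-402.4]); print("expected pocket",g+180*X+12.5*Y,"end",g+192*X+12.5*Y,'collar',g+37*X)
crop("pics/scene0.png",255,165,60,45,12,"pics/c4.png")
crop("pics/t3.png",195,195,50,45,14,"pics/c5.png")
```

```text
scene proj stud [272.73891489 180.99448236] observed 273.1,181.2
stud t3 [504.  183.5  66. ] [33.9 48.9]
old stud [33.4 49.8]
hookout [ 580.5 -210.9  111. ]
bend [ 592.2 -230.1  111. ]
tip [ 568.5 -216.8  111. ]
shank collar [ 582.9 -366.5  111. ]
expected pocket [ 577.11205214 -221.97262954] end [ 577.84463461 -209.99501196] collar [ 580.85879596 -365.46901246]
```

View pics/c4.png

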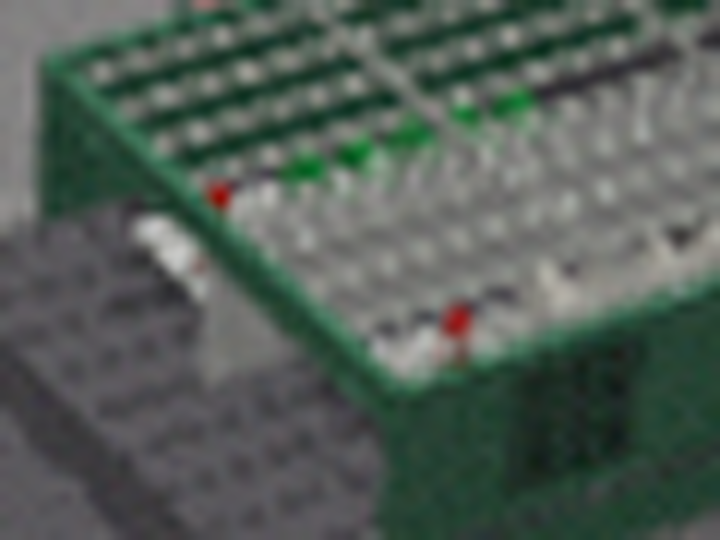

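View pics/c5.png

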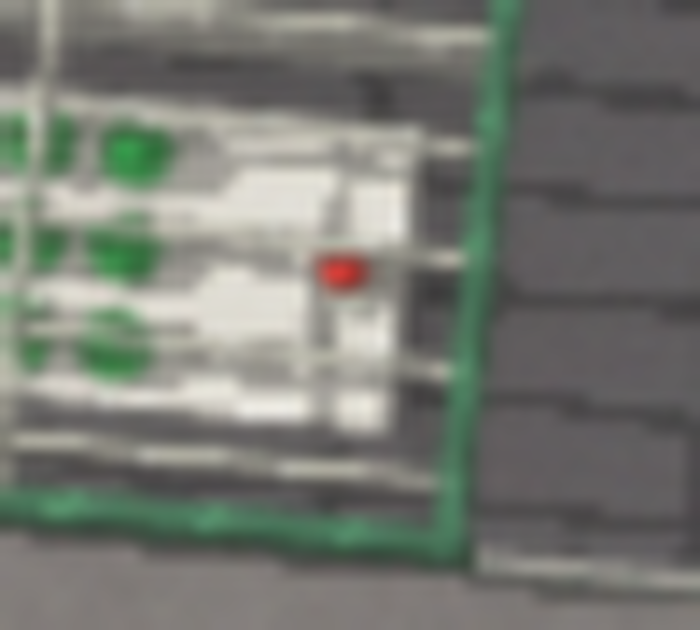

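```bash
python3 -c "
from h import *
need([524.6,-74.1,49.5],86.5)"
```

```text
pos [ 578.2 -402.1   99.7] rpy [-1.7995e+02 -3.0000e-02  8.6440e+01] t 6.47 F [-0.7 -0.1 -1.2] w 21.6
need tool mm [324.  -73.9  50.4]
then rotvec tool [-0.05 -0.03 -0.06] need in target axes [324.1 -73.6  50.2]
```

```bash
python3 -m creep '{"offset":[[0.04,-0.0092,0],[0.04,-0.0092,0],[0.04,-0.0092,0],[0.04,-0.0092,0],[0.04,-0.0092,0]],"rotation":[[0,0,0],[0,0,0],[0,0,0],[0,0,0],[0,0,0]]}'
python3 -m creep '{"offset":[[0.04,-0.0092,0],[0.04,-0.0092,0],[0.04,-0.0092,0.025],[0,0,0.025],[0,0,0]],"rotation":[[0,0,0],[0,0,0],[0,0,0],[0,0,0],[0,0,0]]}'
python3 -c "
from h import *
need([524.6,-74.1,49.5],86.5)
cv2.imwrite('pics/w4.png',grab_frame('wrist')[:,:,::-1])
cv2.imwrite('pics/t4.png',grab_frame('top')[:,:,::-1])
cv2.imwrite('pics/s4.png',grab_frame('scene')[:,:,::-1])
crop('pics/t4.png',180,150,160,110,4.8,'pics/t4c.png')
crop('pics/s4.png',200,130,165,110,4.8,'pics/s4c.png')
"
```

```text
time_s: 7.1
ee_pos: [544.1, -198.6, 99.9]
ee_rot: [-180.0, -0.0, 86.4]
force: [0.2, 0.3, -0.8]
gripper_width: 22.2
time_s: 7.72
ee_pos: [522.7, -77.8, 48.7]
ee_rot: [-179.7, -0.0, 86.5]
force: [-0.5, -0.8, -0.7]
gripper_width: 22.0
pos [522.7 -77.8  48.7] rpy [-1.7973e+02 -2.0000e-02  8.6530e+01] t 7.72 F [-0.5 -0.8 -0.7] w 22.0
need tool mm [ 3.8  1.7 -0.8]
then rotvec tool [-0.27 -0.02  0.03] need in target axes [ 3.8  1.7 -0.8]
```

View pics/w4.png

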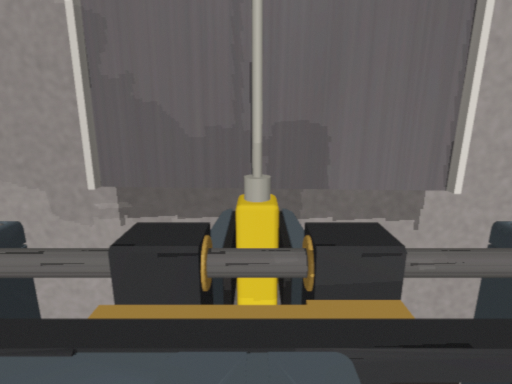

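View pics/t4c.png

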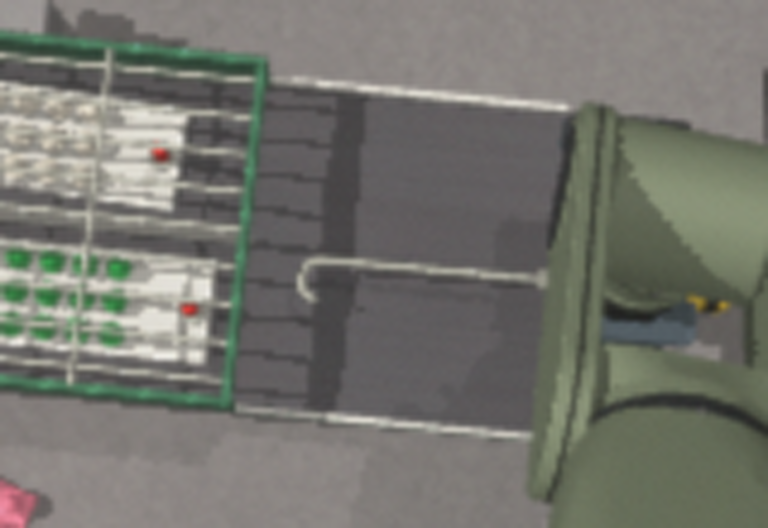

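View pics/s4c.png

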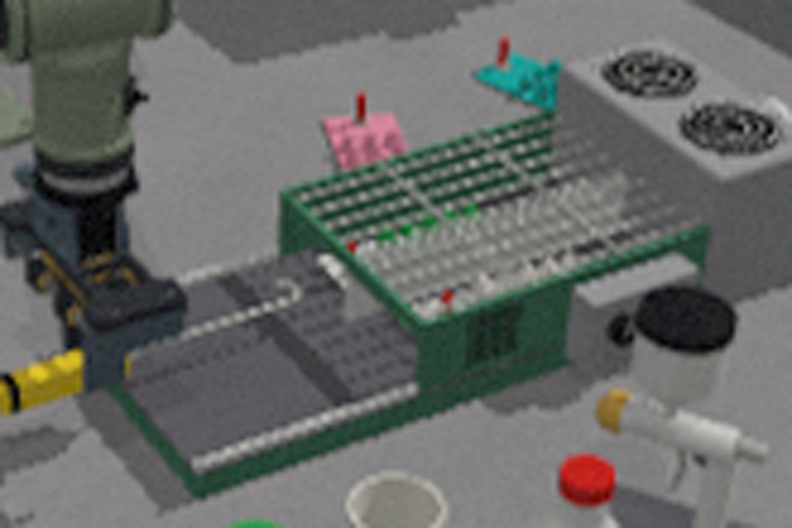

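Run:
```python
from h import *
a=np.radians(86.5); X=np.array([np.cos(a),np.sin(a),0]); Y=np.array([-X[1],X[0],0])
g=np.array([522.7,-77.8,59.3])
for n,P in [("end",g+192*X+12*Y),("tip",g+178*X+26*Y),("shank170",g+170*X),("collar37",g+37*X)]:
    t=proj("top",P); s=proj("scene",P); print(n,P.round(1),"topcrop",((t-[180,150])*4.8).round(0),"scenecrop",((s-[200,130])*4.8).round(0))
crop('pics/s4.png',245,180,30,25,24,'pics/s4d.png'); crop('pics/t4.png',235,198,40,25,18,'pics/t4d.png')
```

```text
end [522.4 114.6  59.3] topcrop [297. 282.] scenecrop [296. 288.]
tip [507.6 101.5  59.3] topcrop [317. 305.] scenecrop [273. 285.]
shank170 [533.1  91.9  59.3] topcrop [333. 267.] scenecrop [280. 303.]
collar37 [525.  -40.9  59.3] topcrop [537. 285.] scenecrop [136. 351.]
```

View pics/s4d.png

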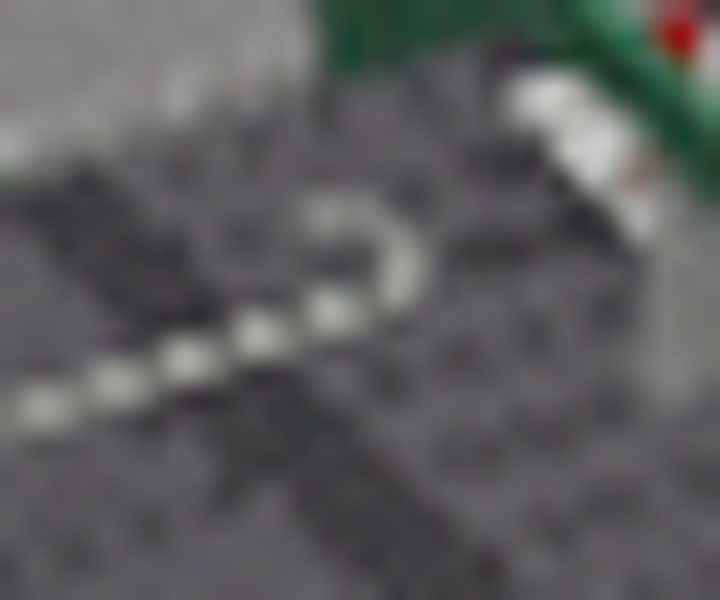

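View pics/t4d.png

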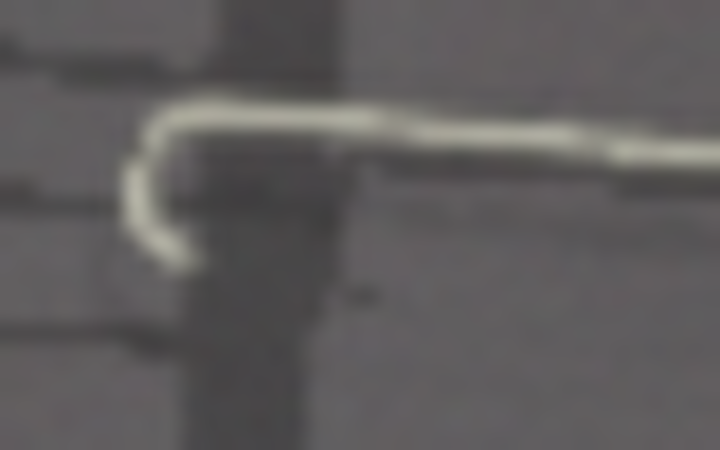

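Run:
```python
from h import *
def tri(a,b):
    A=[];B=[]
    for n,uv in (("top",a),("scene",b)):
        c,d=ray(n,uv); d/=np.linalg.norm(d); P=np.eye(3)-np.outer(d,d); A.append(P);B.append(P@c)
    return np.linalg.lstsq(np.vstack(A),np.hstack(B),rcond=None)[0].round(1)
print("end",tri((241.9,208.6),(262.7,191.3)))
print("tip",tri((245.3,212.7),(258,188.7)))
c=lambda u,v:(180+u/4.8,150+v/4.8); s=lambda u,v:(200+u/4.8,130+v/4.8)
print("collar front",tri(c(540,279),s(134,354)))
print("stud",tri((219.3,214.3),(273.3,181.2)), proj("top",[503,183,67]), proj("scene",[503,183,67]))
```

```text
end [524.4 116.4  53.7]
tip [510.4 104.3  62.9]
collar front [528.1 -43.5  59.9]
stud [503.2 184.5  65.4] [219.45575192 214.12404487] [272.73891489 180.99448236]
```

Run:
```python
from h import *
a=np.radians(86.5); X=np.array([np.cos(a),np.sin(a)]); Y=np.array([-X[1],X[0]])
S=np.array([503.3,183.3])
d=lambda u,v:(235+u/18,198+v/18)
for n,u,v in [("end",124,190),("bendouter",190,100),("shank1",258,117),("shank2",700,152),("tip",187,258)]:
    P=atz("top",d(u,v),59.2)[:2]; r=S-P; print(n,P.round(1),"stud rel pick axes",round(r@X,1),round(r@Y,1))
```

```text
end [523.  114.7] stud rel pick axes 67.3 23.9
bendouter [539.  103.8] stud rel pick axes 77.2 40.5
shank1 [536.3  91.9] stud rel pick axes 89.2 38.6
shank2 [532.4  15.3] stud rel pick axes 165.9 39.3
tip [511.5 103.5] stud rel pick axes 79.2 13.1
```

```bash
python3 -m creep '{"offset":[[0.02,-0.001,0],[0.02,0,0],[0.02,0,0],[0.02,0,0],[0.015,0,0]],"rotation":[[0,0,0],[0,0,0],[0,0,0],[0,0,0],[0,0,0]]}'
python3 -m creep '{"offset":[[0,0,0],[0,0,0]],"rotation":[[0,0,0],[0,0,0]]}'
python3 -c "
from h import *
cv2.imwrite('pics/t5.png',grab_frame('top')[:,:,::-1])
cv2.imwrite('pics/s5.png',grab_frame('scene')[:,:,::-1])
crop('pics/t5.png',190,180,90,60,8.5,'pics/t5c.png')
crop('pics/s5.png',240,160,70,45,11,'pics/s5c.png')
"
```

```text
time_s: 8.5
ee_pos: [529.5, 17.7, 51.1]
ee_rot: [179.9, -0.0, 86.5]
force: [0.9, -0.4, -1.2]
gripper_width: 21.5
time_s: 8.75
ee_pos: [529.1, 16.1, 50.6]
ee_rot: [180.0, 0.0, 86.5]
force: [0.7, -0.4, -1.2]
gripper_width: 21.8
```

View pics/t5c.png

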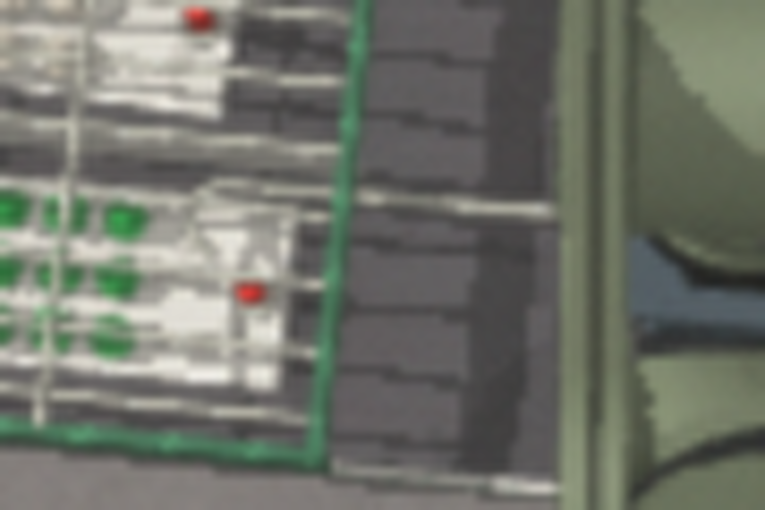

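View pics/s5c.png

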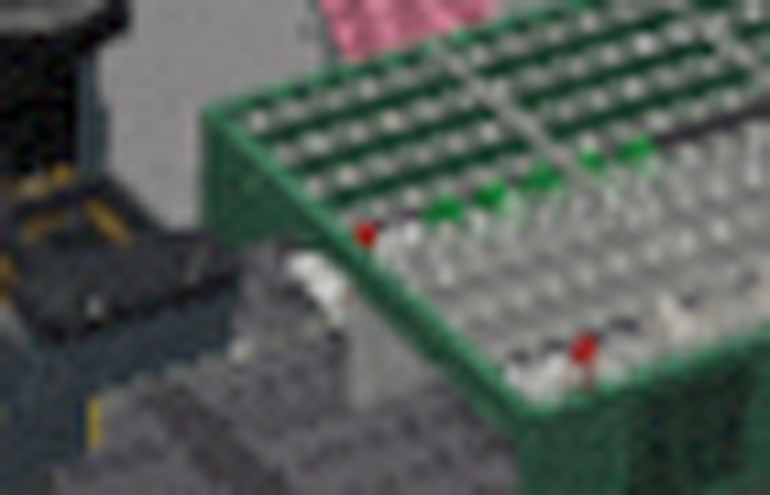

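Run:
```python
from h import *
print([((proj("top",P)-[190,180])*8.5).round() for P in ([528.5,208.6,60],[517,197,60],[503.3,183.3,67])])
crop('pics/t5.png',205,195,35,25,22,'pics/t5d.png')
```

```text
[array([185., 220.]), array([215., 253.]), array([250., 289.])]
```

View pics/t5d.png

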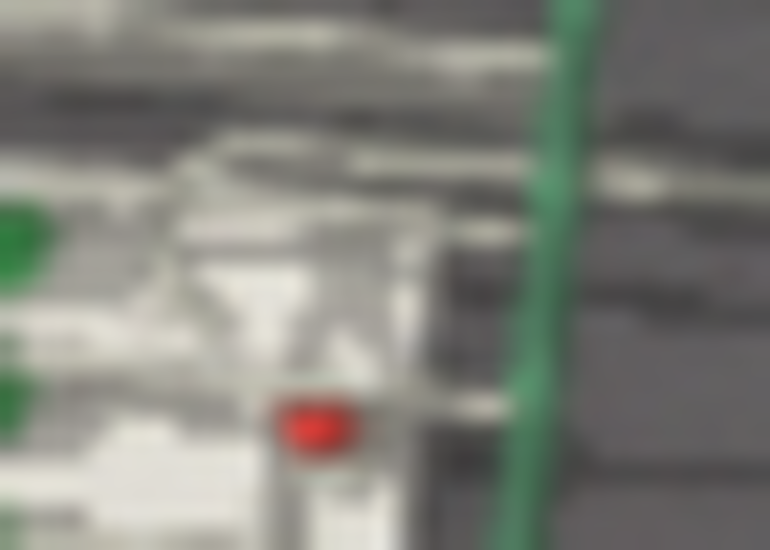

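```bash
python3 -m creep '{"offset":[[0.006,0,0],[0,0,0],[0,-0.009,0],[0,-0.009,0],[0,-0.007,0]],"rotation":[[0,0,0],[0,0,0],[0,0,0],[0,0,0],[0,0,0]]}'
python3 -m creep '{"offset":[[0,0,0],[0,0,0]],"rotation":[[0,0,0],[0,0,0]]}'
python3 -c "
from h import *
cv2.imwrite('pics/t6.png',grab_frame('top')[:,:,::-1])
crop('pics/t6.png',205,195,35,25,22,'pics/t6d.png')
"
```

```text
time_s: 9.48
ee_pos: [503.4, 23.9, 50.4]
ee_rot: [-180.0, 0.0, 86.5]
force: [-1.0, -1.3, -0.7]
gripper_width: 22.1
time_s: 9.72
ee_pos: [504.9, 23.9, 50.6]
ee_rot: [179.9, 0.0, 86.5]
force: [0.2, 0.4, -1.1]
gripper_width: 21.8
```

View pics/t6d.png

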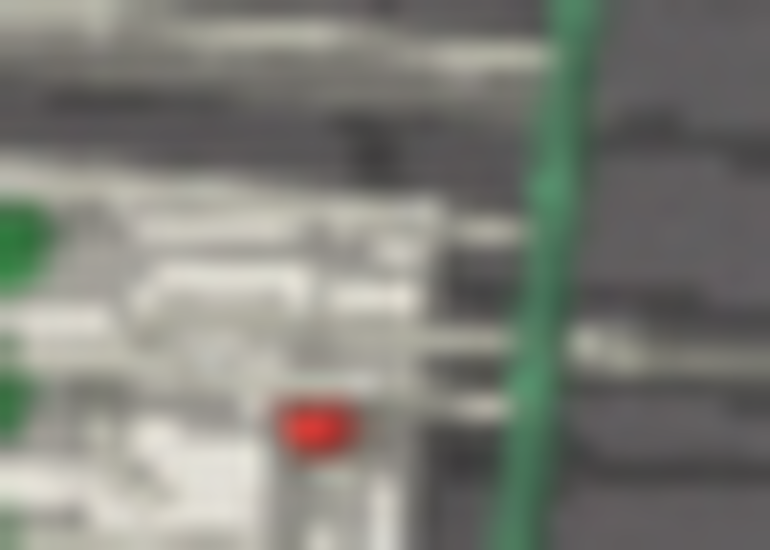

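```bash
python3 -m creep '{"offset":[[-0.005,0,0],[-0.006,0,0],[-0.006,0,0],[-0.006,0,0],[-0.006,0,0]],"rotation":[[0,0,0],[0,0,0],[0,0,0],[0,0,0],[0,0,0]]}'
python3 -m creep '{"offset":[[-0.006,0,0],[-0.006,0,0],[-0.006,0,0],[-0.006,0,0],[-0.006,0,0]],"rotation":[[0,0,0],[0,0,0],[0,0,0],[0,0,0],[0,0,0]]}'
python3 -c "
from h import *
cv2.imwrite('pics/t7.png',grab_frame('top')[:,:,::-1])
crop('pics/t7.png',190,180,90,60,8.5,'pics/t7c.png')
"
```

```text
time_s: 10.4
ee_pos: [502.7, -5.3, 50.4]
ee_rot: [-180.0, -0.0, 86.5]
force: [0.2, 1.3, -2.0]
gripper_width: 21.5
time_s: 11.02
ee_pos: [500.9, -35.4, 50.5]
ee_rot: [180.0, 0.0, 86.5]
force: [0.1, 1.9, -0.4]
gripper_width: 21.8
```

View pics/t7c.png

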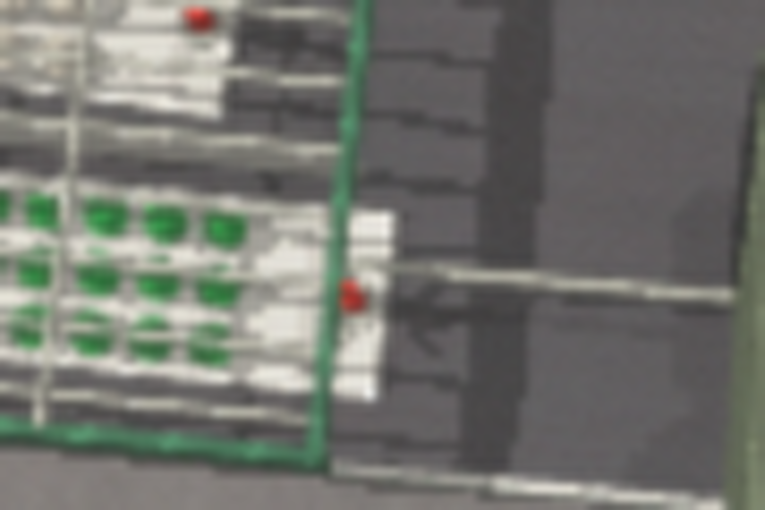

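```bash
python3 -m creep '{"offset":[[-0.008,0,0],[-0.008,0,0],[-0.008,0,0],[-0.008,0,0],[-0.008,0,0]],"rotation":[[0,0,0],[0,0,0],[0,0,0],[0,0,0],[0,0,0]]}'
python3 -m creep '{"offset":[[-0.008,0,0],[-0.008,0,0],[-0.008,0,0],[-0.008,0,0],[-0.008,0,0]],"rotation":[[0,0,0],[0,0,0],[0,0,0],[0,0,0],[0,0,0]]}'
python3 -m creep '{"offset":[[-0.008,0,0],[-0.008,0,0],[-0.008,0,0],[-0.008,0,0],[-0.008,0,0]],"rotation":[[0,0,0],[0,0,0],[0,0,0],[0,0,0],[0,0,0]]}'
python3 -c "
from h import *
need([500,-190,50],86.5)
cv2.imwrite('pics/t8.png',grab_frame('top')[:,:,::-1])
cv2.imwrite('pics/s8.png',grab_frame('scene')[:,:,::-1])
crop('pics/t8.png',190,170,120,80,6.5,'pics/t8c.png')
crop('pics/s8.png',210,150,120,80,6.5,'pics/s8c.png')
"
```

```text
time_s: 11.7
ee_pos: [498.5, -75.5, 50.4]
ee_rot: [-180.0, 0.0, 86.5]
force: [0.4, 1.2, -1.9]
gripper_width: 21.6
time_s: 12.32
ee_pos: [496.1, -115.4, 50.4]
ee_rot: [-180.0, 0.0, 86.5]
force: [0.7, 1.8, -1.8]
gripper_width: 21.5
time_s: 12.95
ee_pos: [493.6, -155.3, 50.4]
ee_rot: [-180.0, 0.0, 86.5]
force: [-0.0, 2.0, -2.2]
gripper_width: 22.0
pos [ 493.6 -155.3   50.4] rpy [-180.      0.     86.53] t 12.95 F [-0.   2.  -2.2] w 22.0
need tool mm [-34.2   8.5   0.4]
then rotvec tool [-0.    0.    0.03] need in target axes [-34.2   8.5   0.4]
```

View pics/t8c.png

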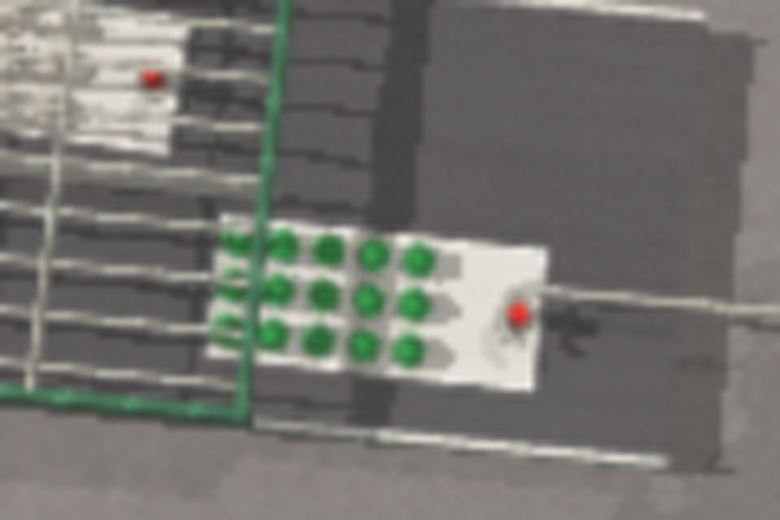

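View pics/s8c.png

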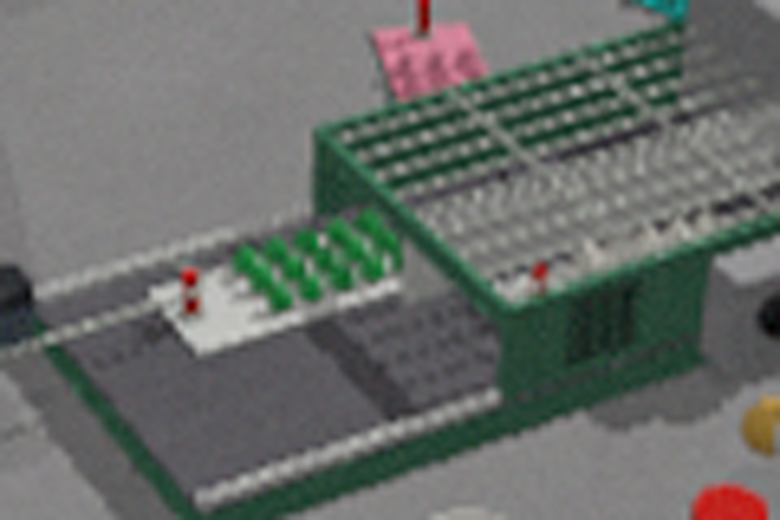

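```bash
cat >> h.py <<'E'
def dry(P):
    a=np.radians(86.5); O=np.array([550.7,146.7]); X=np.array([np.cos(a),np.sin(a)]); Y=np.array([-X[1],X[0]])
    d=np.array(P[:2])-O; return np.array([d@X,d@Y]).round(1)
E
python3 - <<'E'
from h import *
for u,v,z in [(221,213,35),(205,357,35),(547,247,35),(534,390,35),(518,314,67)]:
    P=atz("top",(190+u/6.5,170+v/6.5),z); print(P.round(1),dry(P))
E
```

```text
[542.5 172.9  35. ] [25.6  9.8]
[472.  177.9  35. ] [26.3 80.5]
[530.2  13.2  35. ] [-134.5   12.3]
[460.4  18.1  35. ] [-133.9   82.3]
[494.4  27.8  67. ] [-122.1   49. ]
```

```bash
python3 -m creep '{"offset":[[-0.008,0,0],[-0.008,0,0],[-0.008,0,0],[-0.008,0,0],[-0.004,0,0]],"rotation":[[0,0,0],[0,0,0],[0,0,0],[0,0,0],[0,0,0]]}'
python3 -m creep '{"offset":[[-0.003,0,0],[-0.001,0,0],[0,0,0],[0,0,0]],"rotation":[[0,0,0],[0,0,0],[0,0,0],[0,0,0]]}'
python3 -c "
from h import *
need([500,-190,50],86.5)
cv2.imwrite('pics/t9.png',grab_frame('top')[:,:,::-1])
crop('pics/t9.png',190,170,120,80,6.5,'pics/t9c.png')
"
```

```text
time_s: 13.68
ee_pos: [491.4, -191.3, 50.4]
ee_rot: [180.0, 0.0, 86.5]
force: [1.3, 1.5, -0.6]
gripper_width: 21.8
time_s: 14.18
ee_pos: [491.3, -194.7, 50.5]
ee_rot: [180.0, 0.0, 86.5]
force: [-0.4, 0.5, -1.2]
gripper_width: 21.7
pos [ 491.3 -194.7   50.5] rpy [1.7999e+02 2.0000e-02 8.6550e+01] t 14.18 F [-0.4  0.5 -1.2] w 21.7
need tool mm [5.3 8.4 0.5]
then rotvec tool [0.01 0.02 0.05] need in target axes [5.3 8.3 0.5]
```

View pics/t9c.png

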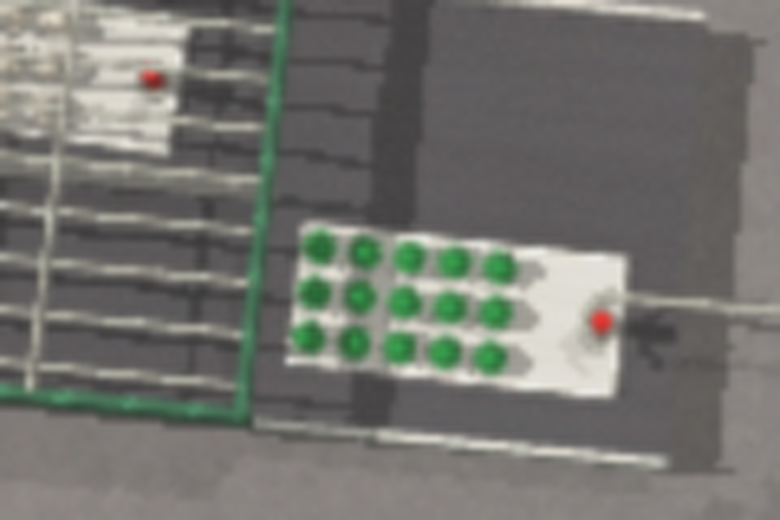

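```bash
python3 - <<'E'
from h import *
for u,v,z in [(301,221,35),(287,363,35),(627,255,35),(614,398,35)]:
    P=atz("top",(190+u/6.5,170+v/6.5),z); print(P.round(1),dry(P))
E
python3 -m creep '{"offset":[[0.003,0,0],[0.002,0,0],[0,0,0],[0,0,-0.008],[0,0,-0.012]],"rotation":[[0,0,0],[0,0,0],[0,0,0],[0,0,0],[0,0,0]]}'
python3 -m creep '{"offset":[[0,0,-0.02],[0,0,-0.02],[0,0,0]],"rotation":[[0,0,0],[0,0,0],[0,0,0]]}'
python3 -c "
from h import *
cv2.imwrite('pics/t10.png',grab_frame('top')[:,:,::-1])
cv2.imwrite('pics/s10.png',grab_frame('scene')[:,:,::-1])
crop('pics/t10.png',190,150,160,110,5,'pics/t10c.png')
crop('pics/s10.png',170,150,150,100,5,'pics/s10c.png')
need([577,-401.5,80],86.5)
"
```

```text
[539.6 133.7  35. ] [-13.7  10.2]
[470.2 138.1  35. ] [-13.5  79.8]
[527.4 -25.9  35. ] [-173.7   12.7]
[457.6 -20.8  35. ] [-172.8   82.7]
time_s: 14.85
ee_pos: [491.5, -189.7, 71.0]
ee_rot: [-180.0, 0.0, 86.5]
force: [-0.9, 0.3, -1.0]
gripper_width: 21.7
time_s: 15.22
ee_pos: [492.9, -190.3, 112.6]
ee_rot: [179.7, 0.1, 86.5]
force: [-0.3, 0.3, -1.5]
gripper_width: 22.0
pos [ 491.4 -189.7  110.6] rpy [1.7999e+02 1.0000e-02 8.6520e+01] t 15.32 F [-0.9  0.4 -0.8] w 22.2
need tool mm [-206.2   98.3   30.6]
then rotvec tool [0.01 0.01 0.02] need in target axes [-206.2   98.4   30.6]
```

View pics/t10c.png

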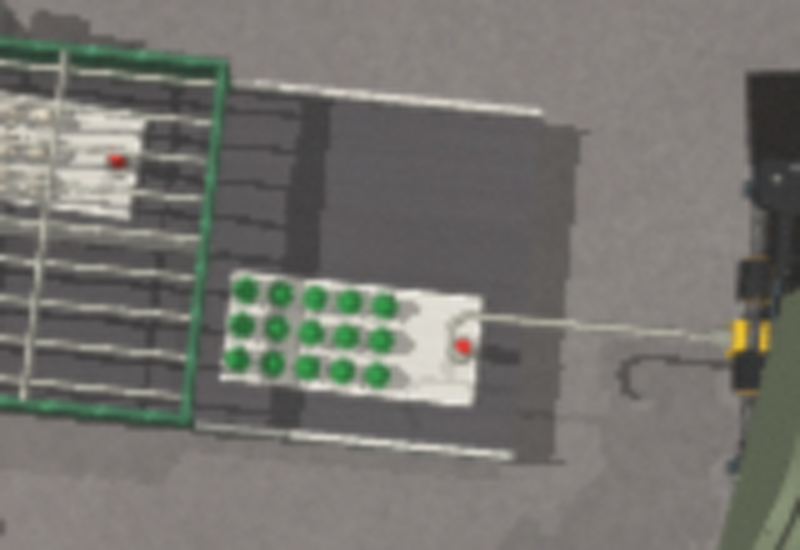

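View pics/s10c.png

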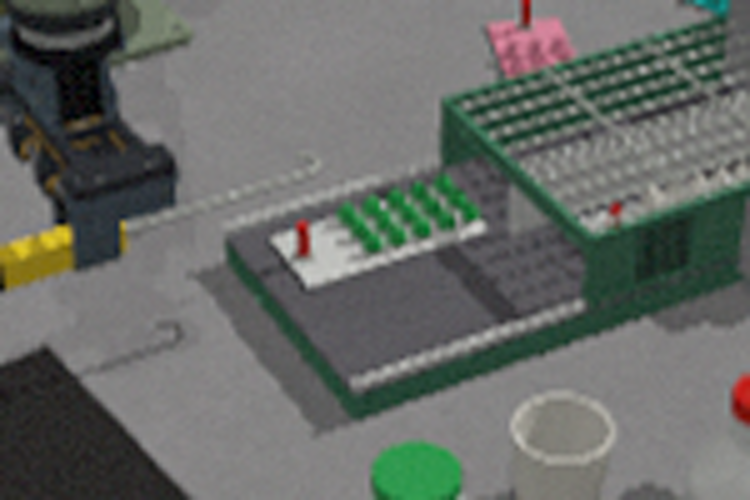

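```bash
python3 -m creep '{"offset":[[-0.042,0.02,0],[-0.042,0.02,0],[-0.042,0.02,0],[-0.042,0.02,0],[-0.04,0.018,0]],"rotation":[[0,0,0],[0,0,0],[0,0,0],[0,0,0],[0,0,0]]}'
python3 -m creep '{"offset":[[0,0,0.03],[0,0,0.03],[0,0,0.03],[0,0,0],[0,0,0]],"rotation":[[0,0,0],[0,0,0],[0,0,0],[0,0,0],[0,0,0]]}'
python3 -c "
from h import *
need([577,-401.5,6],86.5)
"
```

```text
time_s: 15.95
ee_pos: [576.7, -404.4, 108.9]
ee_rot: [-179.9, -0.1, 86.5]
force: [0.9, -0.5, -1.5]
gripper_width: 21.3
time_s: 16.58
ee_pos: [577.2, -403.5, 21.0]
ee_rot: [180.0, 0.0, 86.5]
force: [0.9, -0.3, -1.6]
gripper_width: 21.8
pos [ 577.2 -403.5   21. ] rpy [1.7996e+02 3.0000e-02 8.6530e+01] t 16.57 F [ 0.9 -0.3 -1.6] w 21.8
need tool mm [ 2.  -0.3 15. ]
then rotvec tool [0.04 0.03 0.03] need in target axes [ 2.  -0.3 15. ]
```

```bash
python3 -m creep '{"offset":[[0,0,0.008],[0,0,0.004],[0,0,0.0025],[0,0,0],[0,0,0]],"rotation":[[0,0,0],[0,0,0],[0,0,0],[0,0,0],[0,0,0]]}'
```

```text
time_s: 17.2
ee_pos: [576.9, -403.4, 6.1]
ee_rot: [180.0, 0.0, 86.5]
force: [-0.2, 0.2, -1.3]
gripper_width: 21.6
```

```bash
python3 -m creep '{"offset":[[0,0,0.0005],[0,0,0],[0,0,0],[0,0,0],[0,0,0]],"rotation":[[0,0,0],[0,0,0],[0,0,0],[0,0,0],[0,0,0]]}' 0
python3 -m creep '{"offset":[[0,0,-0.01],[0,0,-0.04],[0,0,-0.05],[0,0,-0.05],[0,0,-0.05]],"rotation":[[0,0,0],[0,0,0],[0,0,0],[0,0,0],[0,0,0]]}'
python3 -m creep '{"offset":[[-0.06,0,-0.01],[-0.06,0,0],[-0.02,0,0],[0,0,0],[0,0,0]],"rotation":[[0,0,0],[0,0,0],[0,0,0],[0,0,0],[0,0,0]]}'
python3 -c "
from h import *
cv2.imwrite('pics/t11.png',grab_frame('top')[:,:,::-1])
cv2.imwrite('pics/s11.png',grab_frame('scene')[:,:,::-1])
cv2.imwrite('pics/w11.png',grab_frame('wrist')[:,:,::-1])
crop('pics/s11.png',80,150,250,130,3.1,'pics/s11c.png')
"
```

```text
time_s: 17.82
ee_pos: [576.8, -403.3, 5.5]
ee_rot: [180.0, 0.0, 86.5]
force: [0.3, -0.5, 0.6]
gripper_width: 68.5
time_s: 18.45
ee_pos: [576.7, -403.2, 208.1]
ee_rot: [179.9, 0.0, 86.5]
force: [0.1, 0.6, 0.3]
gripper_width: 91.1
time_s: 19.08
ee_pos: [568.5, -541.8, 216.0]
ee_rot: [180.0, -0.0, 86.6]
force: [-0.8, -0.1, 0.6]
gripper_width: 91.3
```

View pics/t11.png

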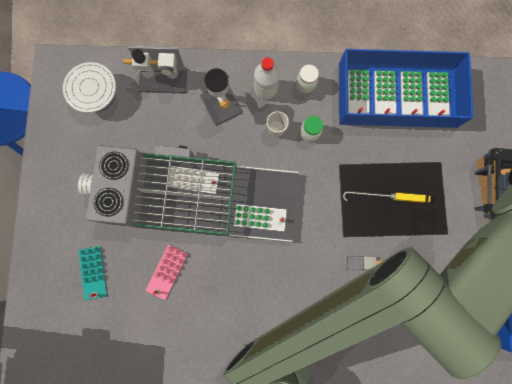

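View pics/s11c.png

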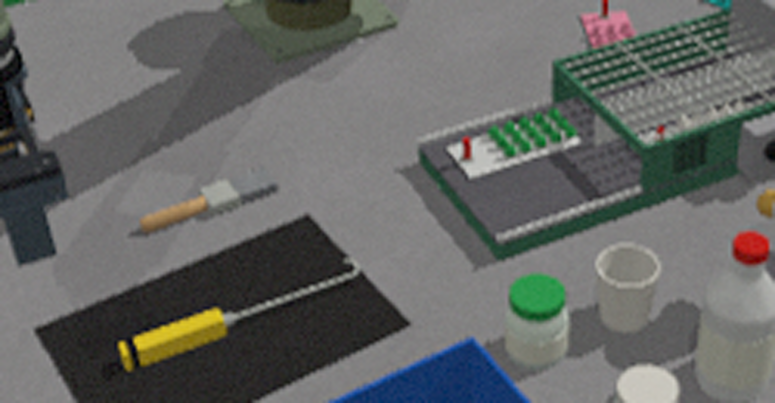

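View pics/w11.png

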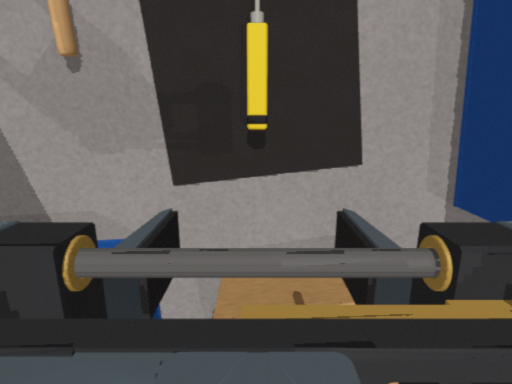

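The top view shows the green rack out of the mouth (pixels 232–288, row 217) and flat on the shelf. The pick lies on the mat (345–430, row 197), and the bystanders have not moved. The gripper is clear of everything.

```bash
python3 -c "
from workcell import env
print(env.state()['force'], env.job_done(), env.state()['time_s'])"
```

```text
the job is handed in; nothing more can be done
the job is handed in; nothing more can be done
```

The green rack is out of the left lane and lying on the outfeed shelf, and the pick is back on the tool mat. I handed the job in about 19 s into the 61 s limit. No verdict is reported, so the result rests on my own checks.

- **What I did:** I gripped the pick by its handle and ran the hook about 5 mm above the cap tops, past the stud on its right side. Then I moved it sideways to catch the stud, drew the rack out, pushed forward 5 mm and lifted the hook clear.
- **Rack:** In the top view after pulling, the far end was about 13 mm outside the mouth and the plate was inside the shelf edges. In the final pictures the rack is flat and alone on the shelf.
- **Pick and bystanders:** The pick was released about 25 mm from the mat centre. Its grip point was at about 16 mm height, going by the tool height at release. The white rack, jar, cup and brush show no movement in the pictures, and the gripper is open and clear.
- **What disagreed:**
  - The arm's own position and the camera positions for the hook differed by 2 to 3 mm.
  - My camera fix put the stud about 34 mm inside the mouth, where the description gives at least 35 mm.
  - My first lowering stopped 5 mm too high, and I corrected it before the fingers touched the pick.

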